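# Hang the glazed slide frames on the drying hook, largest first

### The job

Hang the three glazed slide frames by their loops on the one hook, largest first, then the medium one, then the small one in front. With the largest, push the stiff follower on the hook arm all the way back and press it home against its hard stop with 10 to 20 N; slide each next frame gently back until it meets the one behind. The glass is fragile, so never push or set down a frame with more than 30 N, keep the frames upright throughout, leave the other things on the bench alone, and let go of everything at the end.

Things in the scene. Friction and masses are not known exactly. Their poses are not given: they have to be found in the camera images.
- hook: Hook stand bolted to the bench: iron base 110 x 100 mm, post 24 mm wide, and a level flat steel arm 12 mm wide (x), 10 mm high, its top 185 mm above the bench. Origin on the bench under the root of the arm (front of the post); the arm runs along the body's +y for 168 mm, z up. A rubber-faced follower and its stop block ride on the arm near the root.
- hook_lip (a point): Top centre of the upturned end of the hook arm, 195 mm above the bench: the last 6 mm of the arm (y = 162 to 168 mm from the root) turn up as a lip 10 mm above the arm's top. Axes as the hook's. The clear arm lies between this lip and the follower, whose front face starts between 48 and 90 mm from the root.
- follower (a joint): Follower block on the arm, 32 mm wide, top 7 mm above the arm's top. 0 m = forward, 0.040 = fully back (towards the post) on a hard stop. Drags stiffly (6 to 7 N if slow), no spring, stays where left. The stop is clamped elsewhere each time, unmeasured: fully back, the front face is 24 to 50 mm from the root, so feel for the force rising above the drag.
- stand: Fixed plywood stand, 80 mm (x) x 140 mm (y), origin under its centre. Three slots along its x at y = -50, 0 and +50 mm; slot floor 8 mm above the bench, slot walls 20 mm higher, 14 mm apart. The three frames stand in the slots, in any order.
- cover_glass: Bystander: loose glass plate 82 x 82 x 4 mm lying on the bench; origin under its centre.
- burnisher: Bystander: bronze burnishing tool with wooden handle, 150 mm long along its x, 16 mm thick, lying on the bench.
- pincer: Bystander: steel slide-clip pincer, 105 mm long along its x, 9 mm high, lying on the bench.
- pin_jar: Bystander: squat clear glass jar of pins, 60 mm across, 45 mm high; origin under its centre.
- frame_large: The large glazed oak slide frame, about 200 g, standing upright: 90 mm wide (its x), 12 mm thick (its y), 80 mm tall without its steel loop and grip, 158 mm with them; same front and back. Origin at the centre of its underside, z up. On top of the loop is an oak grip 22 mm (x) x 16 mm (y) x 34 mm high: take it from above by its sides across x, some 24 mm above the crossbar.
- loop_large (a point): Centre of the underside of the large frame's crossbar, 116 mm above its origin: the face that rests on the hook arm; axes as the frame's. The loop below it is 26 mm wide inside and 36 mm tall. Crossbar: 38 mm (x) x 22 mm (y) x 8 mm high, the thickest part, so hung frames meet crossbar to crossbar, 22 mm apart; the grip stands on it.
- frame_medium: The medium glazed oak slide frame, about 150 g, standing upright: 74 mm wide (its x), 12 mm thick (its y), 64 mm tall without its steel loop and grip, 142 mm with them; same front and back. Origin at the centre of its underside, z up. On top of the loop is an oak grip 22 mm (x) x 16 mm (y) x 34 mm high: take it from above by its sides across x, some 24 mm above the crossbar.
- loop_medium (a point): Centre of the underside of the medium frame's crossbar, 100 mm above its origin: the face that rests on the hook arm; axes as the frame's. The loop below it is 26 mm wide inside and 36 mm tall. Crossbar: 38 mm (x) x 22 mm (y) x 8 mm high, the thickest part, so hung frames meet crossbar to crossbar, 22 mm apart; the grip stands on it.
- frame_small: The small glazed oak slide frame, about 110 g, standing upright: 58 mm wide (its x), 12 mm thick (its y), 48 mm tall without its steel loop and grip, 126 mm with them; same front and back. Origin at the centre of its underside, z up. On top of the loop is an oak grip 22 mm (x) x 16 mm (y) x 34 mm high: take it from above by its sides across x, some 24 mm above the crossbar.
- loop_small (a point): Centre of the underside of the small frame's crossbar, 84 mm above its origin: the face that rests on the hook arm; axes as the frame's. The loop below it is 26 mm wide inside and 36 mm tall. Crossbar: 38 mm (x) x 22 mm (y) x 8 mm high, the thickest part, so hung frames meet crossbar to crossbar, 22 mm apart; the grip stands on it.
Things that resemble listed ones, but are neither listed nor needed, are in the scene too. Leave any blue or purple look-alike of the frame_small alone. Leave any purple look-alike of the frame_large alone.

How it is judged (in metres and radians):
On the way, in this order (a step that is already met when the one before it is completed fails the run):
1. the large frame hangs on the arm and is pressed home (more than 9 N) with the follower fully back behind it, the other two still away from the hook (z of loop_large in the frame of hook between 0.181 and 0.189 m and x of loop_large in the frame of hook between -0.01 and 0.01 m and value of joint follower above 0.0382 m and y of loop_large in the frame of hook below 0.0645 m and contact force between frame_large and hook above 9 N and distance between loop_large and loop_medium above 0.08 m and distance between loop_large and loop_small above 0.08 m).
2. the medium frame hangs on the arm against the large one, the small one still away (z of loop_large in the frame of hook between 0.181 and 0.189 m and x of loop_large in the frame of hook between -0.01 and 0.01 m and value of joint follower above 0.0382 m and y of loop_large in the frame of hook below 0.0645 m and z of loop_medium in the frame of hook between 0.181 and 0.189 m and x of loop_medium in the frame of hook between -0.01 and 0.01 m and distance between loop_large and loop_medium below 0.0255 m and distance between loop_medium and loop_small above 0.06 m), for 0.2 s.
At the end, for the whole second after the job is handed in: All frames hang at rest, upright (0.12 rad), crossbars on the arm (4 mm of its top, 10 mm of its middle); follower fully back (1.8 mm), large frame against it, then medium, then small (crossbar centres of neighbours at most 25.5 mm apart; 22 when touching) (z of loop_large in the frame of hook between 0.181 and 0.189 m and x of loop_large in the frame of hook between -0.01 and 0.01 m and value of joint follower above 0.0382 m and y of loop_large in the frame of hook below 0.0645 m and z of loop_medium in the frame of hook between 0.181 and 0.189 m and x of loop_medium in the frame of hook between -0.01 and 0.01 m and z of loop_small in the frame of hook between 0.181 and 0.189 m and x of loop_small in the frame of hook between -0.01 and 0.01 m and distance between loop_large and loop_medium below 0.0255 m and distance between loop_medium and loop_small below 0.0255 m and distance between loop_large and loop_small above 0.038 m and linear speed of each of frame_large, frame_medium, frame_small below 0.02 m/s and angle between each of frame_large, frame_medium, frame_small's own z axis and vertical below 0.12 rad).
It fails at once if a frame presses on the hook, its follower or another frame with more than 30 N (contact force between any of frame_large, frame_medium, frame_small and hook above 30 N or contact force between frame_medium and frame_large above 30 N or contact force between frame_small and frame_medium above 30 N).
It fails at once if a frame tips more than 0.2 rad (11 degrees) from upright (angle between any of frame_large, frame_medium, frame_small's own z axis and vertical above 0.2 rad).
It fails at once if the cover glass, burnisher, pincer or pin jar is moved more than 15 mm (distance of any of cover_glass, burnisher, pincer, pin_jar from where it was at the start of the episode above 0.015 m).
It also fails if it takes over 72 s, if anything falls off the work surface, if the arm or the gripper's body presses on something with over 40 N, if the wrist force passes 120 N, or if a joint passes its speed limit or range.

### The arm

A 6-joint arm with a two-finger parallel gripper is mounted at the origin on the work surface. World frame = base frame: x ahead of the robot, y to its left, z up, the work surface at z = 0. Lengths are in mm, angles in degrees, forces in N, time in s.
With the tool pointing down it reaches from about 300 to 750 mm from the base axis. Payload 8.5 kg.
Tool frame: the origin (TCP) lies on the centre line of the jaws, within the pads' length; the fingertips stand 22 mm ahead of it and the grasp point (between the pads) lies 3 mm ahead of it (manip.tcp_to_tips is the distance from the TCP to the fingertips, in mm); z points along the fingers, x is the direction in which the jaws open and shut, and the axes are right-handed (so a half turn about z gives the same grasp; the last joint's range is limited). The gripper opens to 88 mm and grips with 3 to 60 N. Pads are 18 mm wide; open, the fingers measure 123 mm over their backs; the gripper's body (75 mm by 187 mm) begins 45 mm behind the grasp point.
Start: joints at [59.971, 21.807, 74.336, -0, 83.858, -12.336], TCP at [167.145, 523.969, 260.748] pointing down, gripper open.
Joint ranges: [-178.18, 178.18], [-50.72, 133.34], [12.68, 142.11], [-81.47, 261.47], [9.98, 163.14], [-165.26, 165.26]. Speed limits (degrees/s): [136.94, 136.94, 180, 180, 180, 180].

### API

Orientations are given as [roll, pitch, yaw] about the fixed x, y, z axes, in that order (R = Rz(yaw) Ry(pitch) Rx(roll)).
In Python, from bench import manip, optics gives the robot as it stands.
- The arm moves only by the shell command python3 -m inch 'ROWS' [FORCE]. ROWS is text: rows parted by semicolons, each of 7 numbers parted by spaces: the shift along the world's x, y, z in mm, then the turn, a rotation vector about the world's x, y, z in rad, then the closure in counts, from 0 (fully open) to 255 (shut). In form: dx dy dz rx ry rz hand; .... A call has 1 to 10 rows; each row is the pose to reach, as a shift and turn from the pose commanded when the call began; what a row does not reach only later rows make up. A row lasts 1/8 s, in which the tool goes at most 62.5 mm and 10.7 degrees, less where a joint would pass 70% of its speed; a pose out of reach is approached as far as the arm can. A call with a gripper value outside its range is refused whole. The fingers move at their own pace and stop on an object; FORCE is the grip in N (left out, the last holds). Time passes only in rows, so rows that repeat a pose let the fingers close. It gives the time, the measured TCP pose, the force and the opening at its end, in the units of the state.
- manip.get_state(): the state, without advancing time (a new reading comes with each control period).
- optics.get_image(name): name is "side" or "top" or "wrist"; returns a dict with "pixels" (384x512x3 uint8, blue, green, red), "intrinsics" (3x3 intrinsics, pixels), "extrinsics" (4x4, takes a point from camera to world coordinates). Camera axes: x right, y down, z forward; pixel columns grow to the right and rows downward; lengths in mm; the calibration is good to about 2 mm. A picture is of the moment at which its call begins. There is no depth.
- manip.close_job(): hands the job in, once; it reports no verdict.
The state is a dict: "time": time; "joint_pos": joint angles; "joint_velocities": joint speeds; "tau": joint torques, N m; "position": TCP position; "orientation": TCP orientation; "ft_force": force on the tool from outside, world axes, zero at the start; "wrist_torque": the same for the moment, N m; "width": finger opening in mm.
Only numpy, scipy, OpenCV 4.12 (cv2) and the standard library are available. Lean on these libraries where they do the work, as an engineer would, in place of code of your own. Each camera call takes 0.05 s, during which the arm holds its last target.

## Working session

There is one attempt and no reset: what is moved stays moved. The work goes in short steps, Python scripts to look and compute and a shell command to move; the robot and the scene stay as the last step left them, time stands still between calls to the robot, and variables do not carry over. Pictures are saved under pics/ and viewed, and the job is handed in when it is done.

```bash
ls; mkdir -p pics
python3 - <<'E'
from bench import manip, optics
import cv2
s=manip.get_state();print(s)
for n in ("side","top","wrist"):
    d=optics.get_image(n);cv2.imwrite(f"pics/{n}0.png",d["pixels"]);print(n,d["intrinsics"].tolist(),d["extrinsics"].round(4).tolist())
E
```

```text
pics
{'time': 0.0, 'joint_pos': array([ 5.99714409e+01,  2.18419268e+01,  7.43836812e+01, -1.72168794e-03,
        8.38571013e+01, -1.23344270e+01]), 'joint_velocities': array([ 0.01717141, -0.03382063,  0.0240457 , -0.10463825, -0.01132688,
        0.01072529]), 'tau': array([-1.05552158e-04, -4.37919831e+01, -2.24563587e+01,  7.14077102e-02,
        3.52533697e-02, -1.08821530e-04]), 'position': array([167.03840486, 523.76995166, 260.13527584]), 'orientation': array([-1.79984004e+02,  8.11657345e-02,  7.23060647e+01]), 'ft_force': array([ 0.78942011, -0.1120303 , -0.03782171]), 'wrist_torque': array([-0.00139726, -0.02909656, -0.0001279 ]), 'width': 88.35316713886823}
side [[450.78187934666755, 0.0, 258.7418269679999], [0.0, 450.78187934666755, 193.08964965583024], [0.0, 0.0, 1.0]] [[0.9927, -0.0899, 0.0803, 488.6468], [-0.1205, -0.7285, 0.6744, -615.6101], [-0.0021, -0.6791, -0.734, 850.2273], [0.0, 0.0, 0.0, 1.0]]
top [[423.6633188726248, 0.0, 251.6548582245196], [0.0, 423.6633188726248, 185.65572136711955], [0.0, 0.0, 1.0]] [[0.0165, -0.9976, 0.0667, 486.8313], [-0.9997, -0.0154, 0.0168, 45.2042], [-0.0158, -0.067, -0.9976, 1294.9038], [0.0, 0.0, 0.0, 1.0]]
wrist [[267.3607839720688, 0.0, 251.2317935539108], [0.0, 267.3607839720688, 194.96348589123272], [0.0, 0.0, 1.0]] [[0.3041, 0.9117, 0.2763, 95.0253], [0.9526, -0.2905, -0.0899, 546.3835], [-0.0017, 0.2906, -0.9569, 382.7692], [0.0, 0.0, 0.0, 1.0]]
```

View pics/side0.png

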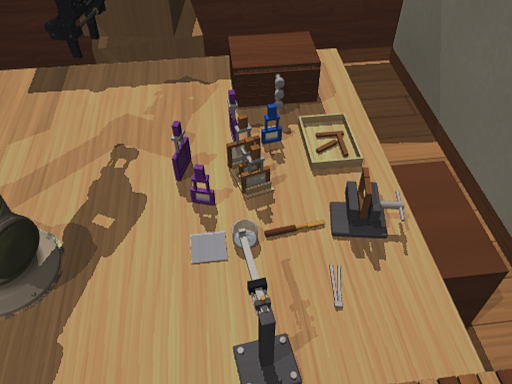

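View pics/top0.png

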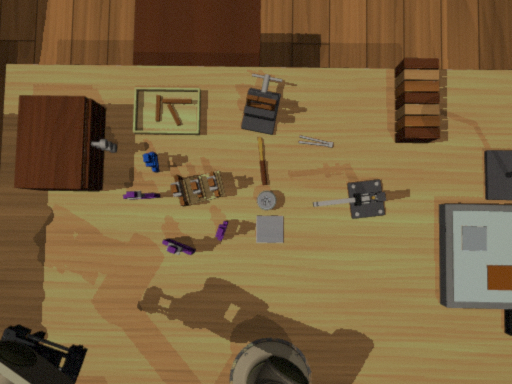

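View pics/wrist0.png

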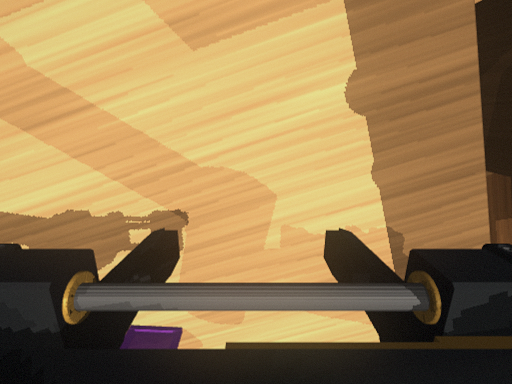

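```bash
cat > h.py <<'E'
import numpy as np, cv2, sys
from bench import manip, optics
def ray(d,u,v):
    K=np.array(d["intrinsics"]);E=np.array(d["extrinsics"])
    r=E[:3,:3]@np.linalg.inv(K)@np.array([u,v,1.]);return E[:3,3],r/np.linalg.norm(r)
def onz(d,u,v,z):
    o,r=ray(d,u,v);return o+r*(z-o[2])/r[2]
def tri(l):  # [(d,u,v),...]
    A=np.zeros((3,3));b=np.zeros(3)
    for d,u,v in l:
        o,r=ray(d,u,v);P=np.eye(3)-np.outer(r,r);A+=P;b+=P@o
    p=np.linalg.solve(A,b)
    return p,[float(np.linalg.norm((np.eye(3)-np.outer(r,r))@(p-o))) for o,r in (ray(*x) for x in l)]
def proj(d,p):
    K=np.array(d["intrinsics"]);E=np.array(d["extrinsics"])
    c=E[:3,:3].T@(np.array(p,float)-E[:3,3]);q=K@c;return q[:2]/q[2]
def crop(px,u0,v0,w,h,k,name):
    cv2.imwrite(name,cv2.resize(px[v0:v0+h,u0:u0+w],None,fx=k,fy=k,interpolation=cv2.INTER_CUBIC))
import pickle
def snap(n,tag):
    d=optics.get_image(n);pickle.dump(d,open(f"pics/{tag}.pkl","wb"));cv2.imwrite(f"pics/{tag}.png",d["pixels"]);return d
def load(tag): return pickle.load(open(f"pics/{tag}.pkl","rb"))
E
python3 - <<'E'
from h import *
t=snap("top","t1");s=snap("side","s1")
crop(t["pixels"],110,130,130,130,6,"pics/a1.png") if 0 else crop(t["pixels"],120,140,120,90,6,"pics/a1.png")
crop(s["pixels"],160,80,130,130,4,"pics/a2.png")
crop(s["pixels"],220,215,90,169,3,"pics/a3.png")
crop(t["pixels"],250,130,140,120,5,"pics/a4.png")
E
```

```text
(no output)
```

View pics/a1.png

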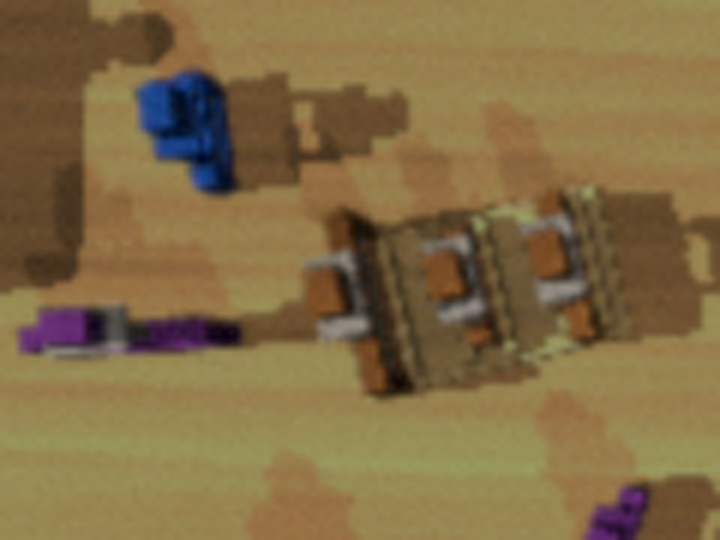

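View pics/a2.png

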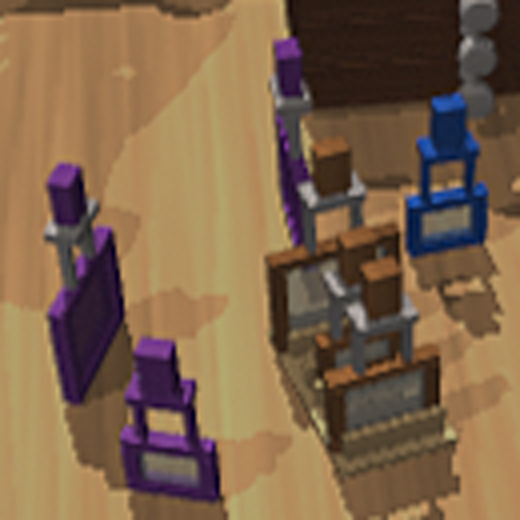

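View pics/a3.png

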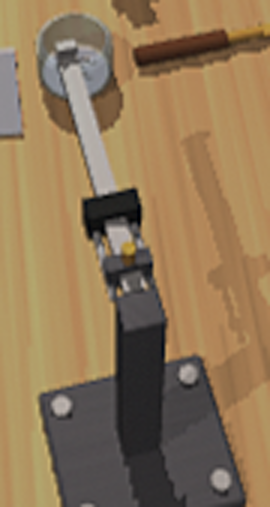

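View pics/a4.png

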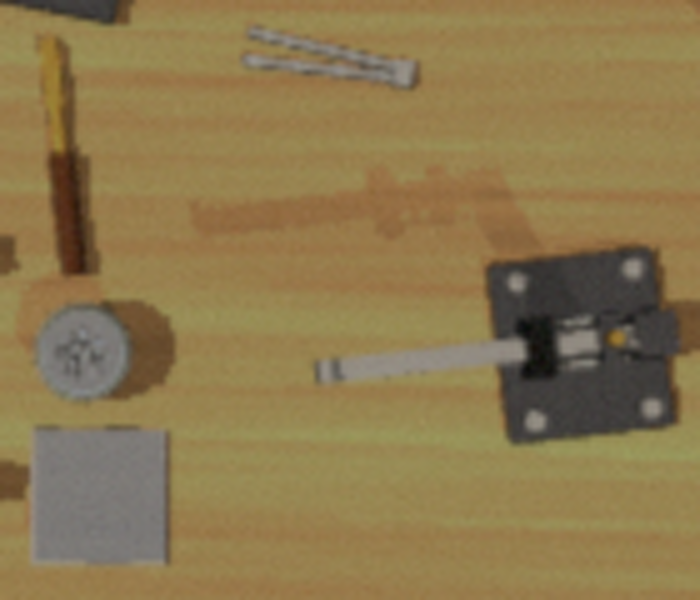

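Run:
```python
from h import *
t=load("t1");s=load("s1")
for n,a,b in [("L",(174.2,187),(242.5,116.2)),("S",(194.2,185.3),(251.2,141)),("M",(211.2,181),(255,147.5)),("lip",(315.6,204),(242.3,230.5)),("postTop",(382,196.5),(266,316)),("follower front top L/R?",(355.5,200),(257,281))]:
    p,e=tri([(t,*a),(s,*b)]);print(n,p.round(1),np.round(e,1))
for q in [(176.7,175.8),(182.5,205)]: print("Lframe ends z88",onz(t,*q,88).round(1))
for q in [(376,181),(386,213.5),(347.5,183),(352,218)]: print(onz(t,*q,12).round(1))
```

```text
L [555.1 271.3 167.5] [0.3 0.3]
S [567.  224.  126.6] [3.5 3.5]
M [574.4 174.8 148.2] [0.1 0.1]
lip [ 517.2 -102.6  194.6] [1.8 1.8]
postTop [ 539.  -275.2  189.9] [1.2 1.2]
follower front top L/R? [ 530.7 -207.5  186.6] [3.1 3.1]
Lframe ends z88 [592.6 281.   88. ]
Lframe ends z88 [509.2 262.   88. ]
[ 592.5 -308.9   12. ]
[ 495.  -338.5   12. ]
[ 585.2 -223.    12. ]
[ 479.8 -236.6   12. ]
```

```bash
python3 -m inch '388 -264 60 0 0 -1.05 0;388 -264 60 0 0 -1.05 0;388 -264 60 0 0 -1.05 0;388 -264 60 0 0 -1.05 0;388 -264 60 0 0 -1.05 0;388 -264 60 0 0 -1.05 0;388 -264 60 0 0 -1.05 0;388 -264 60 0 0 -1.05 0;388 -264 60 0 0 -1.05 0;388 -264 60 0 0 -1.05 0' 50
python3 - <<'E'
from h import *
print(manip.get_state()["position"],manip.get_state()["orientation"])
snap("wrist","w1")
E
```

```text
time: 1.5
position: [554.4, 260.5, 320.5]
orientation: [-180.0, 0.0, 12.2]
ft_force: [-0.1, -0.1, 0.7]
width: 88.2
[554.44149314 260.49218232 320.54806275] [-1.79984709e+02  4.09026321e-02  1.21756247e+01]
```

View pics/w1.png

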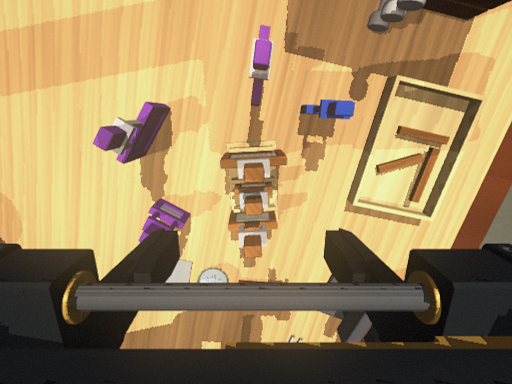

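Run:
```python
from h import *
w=load("w1");crop(w["pixels"],205,130,100,135,4.4,"pics/w1c.png")
```

```text
(no output)
```

View pics/w1c.png

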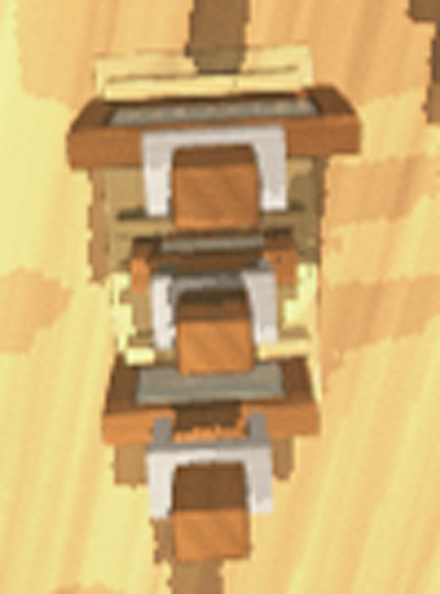

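Run:
```python
from h import *
w=load("w1");t=load("t1");s=load("s1")
for n,a,b,c,z in [("L",(174.2,187),(242.5,116.2),(254.1,174.3),166),("S",(194.2,185.3),(251.2,141),(253.9,208.6),134),("M",(211.2,181),(255,147.5),(253,251.1),150)]:
    p,e=tri([(t,*a),(s,*b),(w,*c)]);print(n,p.round(1),np.round(e,1),"wz",onz(w,*c,z).round(1),"tz",onz(t,*a,z).round(1),"sz",onz(s,*b,z).round(1))
# orientation from L frame front-lower edge of top border (z 88): crop px (70,160)-(358,150)
a=onz(w,205+67/4.4,130+160/4.4,88);b=onz(w,205+360/4.4,130+150/4.4,88);d=b-a;print(a,b,np.hypot(*d[:2]),np.degrees(np.arctan2(d[1],d[0])))
a=onz(w,205+102/4.4,130+440/4.4,72);b=onz(w,205+320/4.4,130+433/4.4,72);d=b-a;print(a,b,np.hypot(*d[:2]),np.degrees(np.arctan2(d[1],d[0])))
```

```text
L [554.8 273.  165.5] [1.5 0.6 1.3] wz [553.8 274.1 166. ] tz [555.5 271.6 166. ] sz [554.9 273.3 166. ]
S [566.3 223.3 127.5] [3.  4.  1.2] wz [564.6 225.2 134. ] tz [563. 223. 134.] sz [569.6 215.4 134. ]
M [574.4 175.1 147.7] [0.3 0.2 0.2] wz [573.9 176.6 150. ] tz [574.4 174.6 150. ] sz [574.1 172.7 150. ]
[511.4042845  258.40126977  88.        ] [598.15071092 280.26585559  88.        ] 89.45950262286473 14.146829746492678
[539.24195741 161.70205671  72.        ] [611.79049885 180.03880719  72.        ] 74.82998919784295 14.184521363732602
```

```bash
python3 -m inch '0 12 0 0 0 0 0;0 12 -50 0 0 0 0;0 12 -100 0 0 0 0;0 12 -140 0 0 0 0;0 12 -160 0 0 0 0;0 12 -160 0 0 0 0;0 12 -160 0 0 0 255;0 12 -160 0 0 0 255;0 12 -160 0 0 0 255;0 12 -160 0 0 0 255' 50
python3 -m inch '0 0 0 0 0 0 255;0 0 0 0 0 0 255' 50
```

```text
time: 2.8
position: [555.2, 272.0, 161.1]
orientation: [-180.0, -0.0, 12.1]
ft_force: [0.5, 0.6, 0.2]
width: 50.4
time: 3.05
position: [555.2, 271.9, 160.7]
orientation: [180.0, 0.0, 12.1]
ft_force: [-0.0, -0.7, -0.5]
width: 30.4
```

```bash
python3 -m inch '0 0 0 0 0 0 255;0 0 0 0 0 0 255;0 0 0 0 0 0 255' 50
python3 - <<'E'
from h import *
snap("wrist","w2")
E
```

```text
time: 3.42
position: [555.1, 271.9, 160.7]
orientation: [180.0, 0.0, 12.1]
ft_force: [-0.3, -1.0, 0.3]
width: 21.6
```

View pics/w2.png

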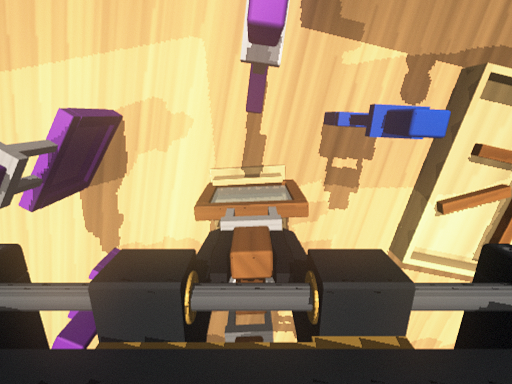

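```bash
python3 -m inch '0 0 10 0 0 0 255;0 0 40 0 0 0 255;0 0 90 0 0 0 255;0 0 140 0 0 0 255;0 0 175 0 0 0 255;0 0 175 0 0 0 255;0 0 175 0 0 0 255' 50
python3 -m inch '-70 -40 0 0 0 0 255;-140 -90 0 0 0 -0.05 255;-160 -150 0 0 0 -0.1 255;-160 -200 0 0 0 -0.1 255;-160 -260 0 0 0 -0.1 255;-160 -310 0 0 0 -0.1 255;-160 -360 0 0 0 -0.1 255;-160 -360 0 0 0 -0.1 255;-160 -360 0 0 0 -0.1 255'
python3 - <<'E'
from h import *
print(manip.get_state()["position"])
d=snap("wrist","w3")
E
```

```text
time: 4.35
position: [554.8, 271.9, 334.3]
orientation: [180.0, 0.1, 12.1]
ft_force: [1.1, 0.2, -2.3]
width: 21.1
time: 5.48
position: [394.8, -87.6, 334.7]
orientation: [-179.9, 0.1, 6.4]
ft_force: [-0.0, -0.2, -0.8]
width: 21.5
[394.78755571 -87.61207982 334.74784977]
```

View pics/w3.png

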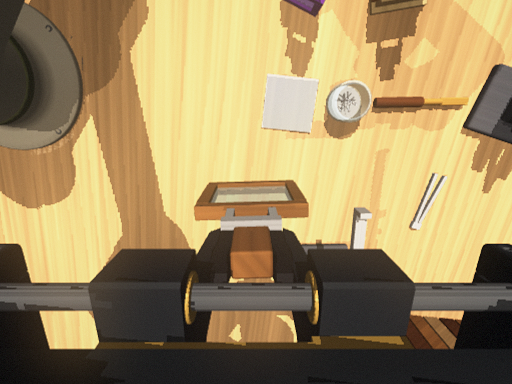

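```bash
python3 -m inch '0 -50 0 0 0 0 255;0 -100 0 0 0 0 255;0 -150 0 0 0 0 255;0 -150 0 0 0 0 255;0 -150 0 0 0 0 255'
python3 - <<'E'
from h import *
print(manip.get_state()["position"])
d=snap("wrist","w4")
crop(load("w3")["pixels"],320,180,100,75,6,"pics/w3c.png")
crop(d["pixels"],300,60,140,180,4,"pics/w4c.png")
E
```

```text
time: 6.15
position: [395.4, -236.5, 335.5]
orientation: [-179.9, 0.0, 6.5]
ft_force: [-0.3, 0.1, -2.4]
width: 21.6
[ 395.40939445 -236.5488785   335.5257762 ]
```

View pics/w3c.png

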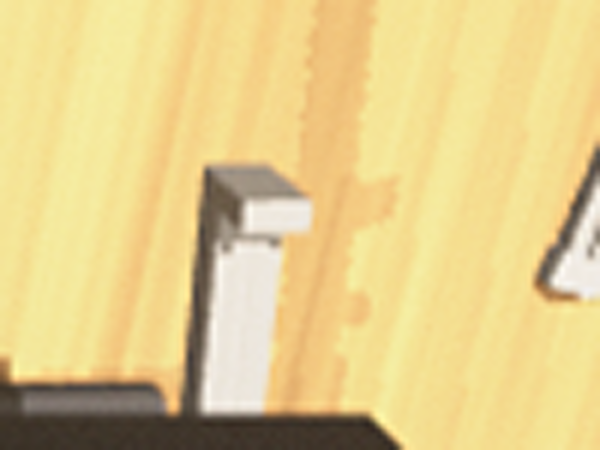

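View pics/w4.png

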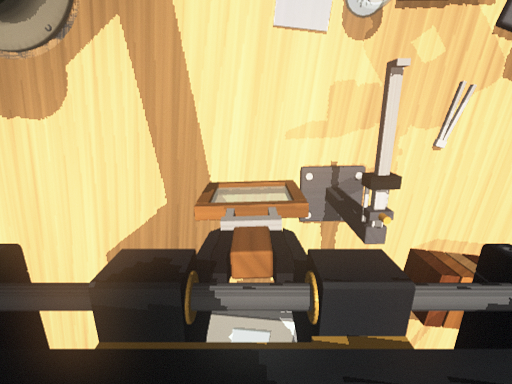

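View pics/w4c.png

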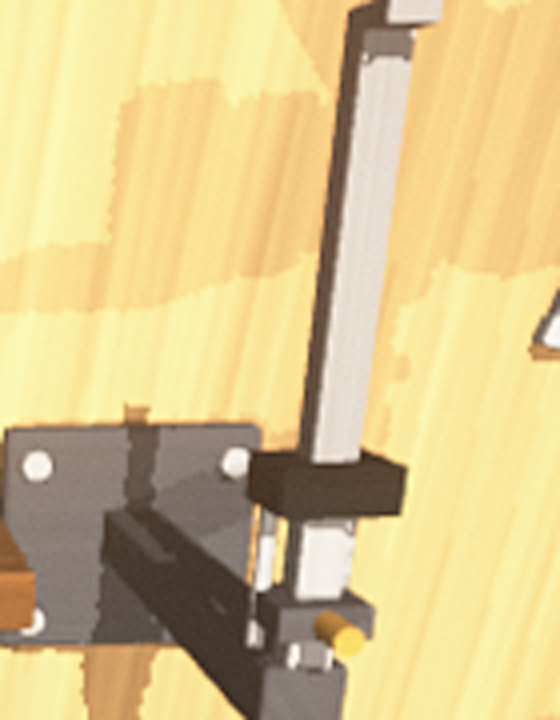

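Run:
```python
from h import *
d=load("w4");w3=load("w3");t=load("t1");s=load("s1")
crop(d["pixels"],380,50,40,30,15,"pics/w4d.png")
o=(300,60)
a=onz(d,300+387/4,60+60/4,185);b=onz(d,300+330.5/4,60+460/4,185);print(a,b,np.degrees(np.arctan2(-(a-b)[0],(a-b)[1])))
for l,r in [((363,60),(411,60)),((303,460),(358,460))]:
    print("w",onz(d,300+l[0]/4,60+l[1]/4,185)-onz(d,300+r[0]/4,60+r[1]/4,185))
print("lip w3",onz(w3,366.2,216,195))
print("post front top?",onz(d,300+300/4,60+660/4,190))
```

```text
[ 518.17880315 -112.21490704  185.        ] [ 529.47304943 -207.54058448  185.        ] 6.756940318287048
w [-11.19763914  -1.27568066   0.        ]
w [-14.25396457  -1.62615176   0.        ]
lip w3 [ 516.92548825 -101.90017478  195.        ]
post front top? [ 532.76898337 -261.81806541  190.        ]
```

View pics/w4d.png

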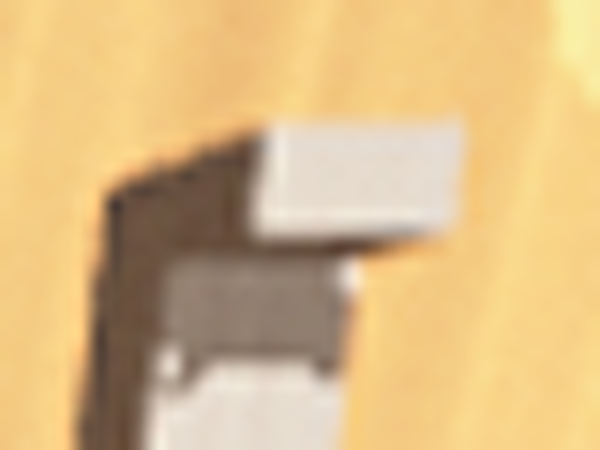

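Run:
```python
from h import *
d=load("w4");w3=load("w3");t=load("t1");s=load("s1")
print(tri([(d,404,62.1),(w3,366.2,216)]), tri([(d,404,62.1),(w3,366.2,216),(t,315.6,204),(s,242.3,230.5)]),onz(d,404,62.1,195))
# carried grip (w2 pose/w4): top face centre; known z = tcp+5.3
w2=load("w2");print(onz(w2,251.5,265.5,166))
```

```text
(array([ 517.87518363, -102.54353783,  193.08937392]), [0.002179415100025813, 0.002179415100043676]) (array([ 517.28256639, -102.52222786,  194.19941611]), [0.2725978054641467, 0.34477437702526104, 1.9050135337731682, 1.7733727937145443]) [ 516.92521041 -102.97517298  195.        ]
[554.12416678 274.24013966 166.        ]
```

```bash
python3 -m inch '0 60 0 0 0 0 255;0 120 0 0 0 0 255;10 172 0 0 0 0 255;65 172 0 0 0 0 255;117 172 0 0 0 0 255;117 172 -40 0 0 0 255;117 172 -80 0 0 0 255;117 172 -95 0 0 0 255;117 172 -95 0 0 0 255;117 172 -95 0 0 0 255'
python3 - <<'E'
from h import *
for n in("side","top","wrist"): snap(n,n[0]+"5")
crop(load("s5")["pixels"],200,150,110,170,4,"pics/s5c.png")
crop(load("t5")["pixels"],270,150,130,90,6,"pics/t5c.png")
E
```

```text
time: 7.45
position: [512.4, -65.3, 241.9]
orientation: [180.0, -0.1, 6.5]
ft_force: [-0.2, -0.1, -1.8]
width: 21.5
```

View pics/s5c.png

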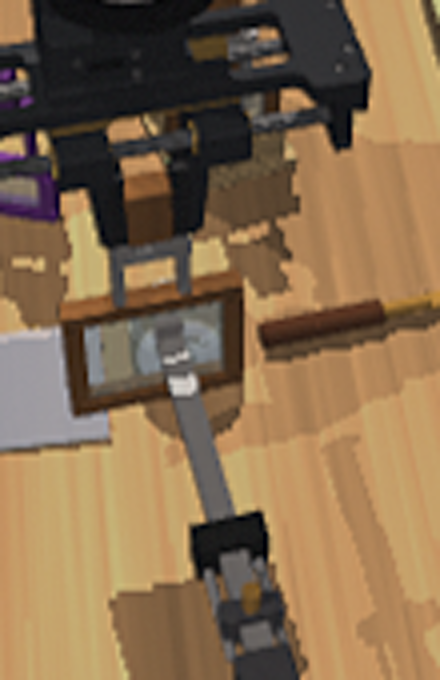

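View pics/t5c.png

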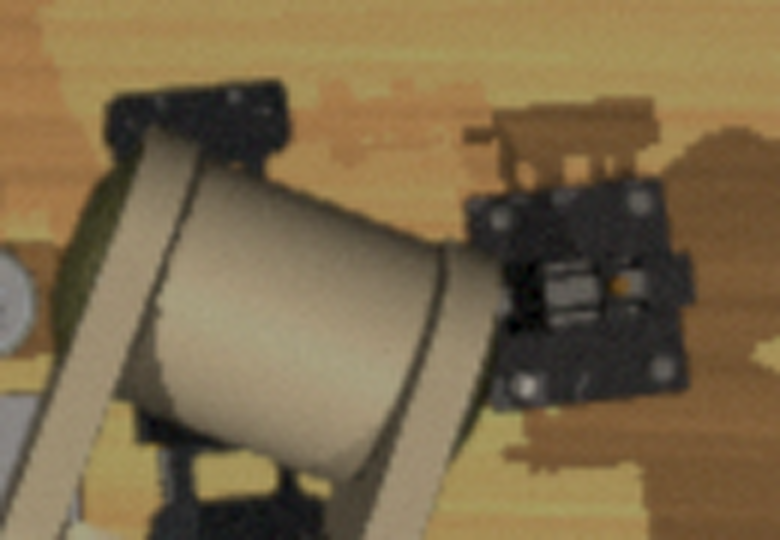

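View pics/w5.png

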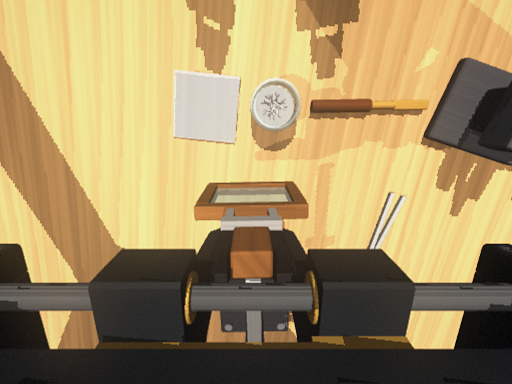

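Run:
```python
from h import *
s=load("s5")
P=lambda p:((proj(s,p)-[200,150])*4).round(0)
for p in [(512.4,-64.3,241.9-36.7),(512.4-19,-64.3-2+0,209.2),(512.4+19,-64.3+2,209.2),(512.4,-64.3,205.2-36),(517.2,-102.5,195)]: print(P(p))
```

```text
[147. 245.]
[106. 247.]
[186. 233.]
[149. 294.]
[165. 322.]
```

```bash
python3 -m inch '0 0 -1 0 0 0 255;1 -8 -1 0 0 0 255;2 -18 -1 0 0 0 255;3.5 -30 -1 0 0 0 255;5 -43 -1 0 0 0 255;6.5 -56 -1 0 0 0 255;8 -68 -1 0 0 0 255;8.5 -74 -1 0 0 0 255;8.5 -74 -1 0 0 0 255'
python3 - <<'E'
from h import *
for n in("side","wrist"): snap(n,n[0]+"6")
crop(load("s6")["pixels"],200,150,110,170,4,"pics/s6c.png")
E
```

```text
time: 8.72
position: [520.6, -140.3, 239.7]
orientation: [-180.0, 0.0, 6.4]
ft_force: [-0.1, -0.1, -1.6]
width: 21.5
```

View pics/s6c.png

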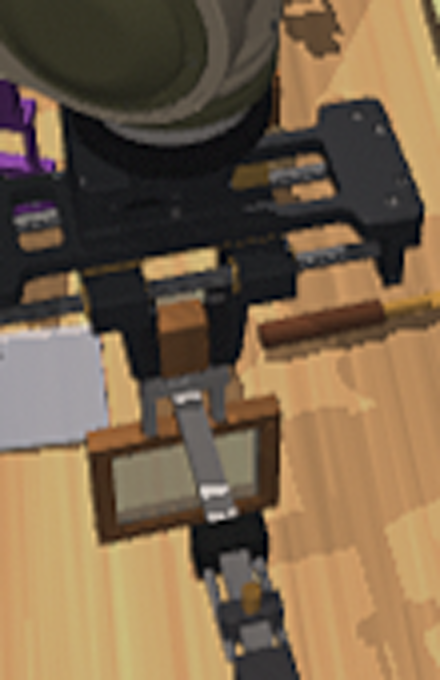

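View pics/w6.png

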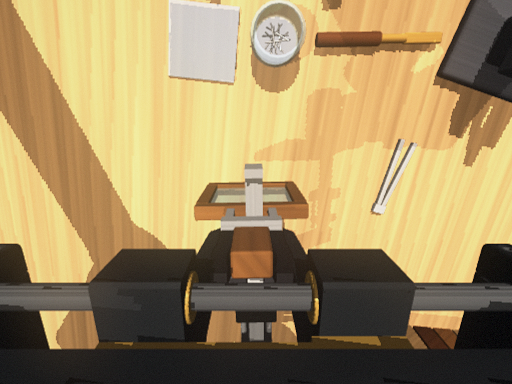

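```bash
python3 -m inch '0 0 -6 0 0 0 255;0 0 -12 0 0 0 255;0 0 -15 0 0 0 255;0 0 -16 0 0 0 255;0 0 -16 0 0 0 255;0 0 -16 0 0 0 255'
python3 -m inch '0 0 -1 0 0 0 255;0 0 -1 0 0 0 255'
```

```text
time: 9.57
position: [520.7, -140.1, 223.9]
orientation: [180.0, -0.0, 6.4]
ft_force: [-0.7, -0.2, -1.9]
width: 21.4
time: 9.82
position: [520.6, -140.0, 222.7]
orientation: [-180.0, 0.0, 6.4]
ft_force: [-0.1, 0.2, -0.8]
width: 21.5
```

```bash
python3 -m inch '0 0 -0.5 0 0 0 255;0 0 -0.5 0 0 0 255'; python3 -m inch '0 0 -0.5 0 0 0 255;0 0 -0.5 0 0 0 255'
```

```text
time: 10.07
position: [520.6, -140.0, 222.2]
orientation: [180.0, 0.0, 6.4]
ft_force: [-0.2, 0.8, -2.4]
width: 21.1
time: 10.32
position: [520.6, -140.0, 221.7]
orientation: [-180.0, 0.0, 6.4]
ft_force: [0.1, -0.3, -2.5]
width: 21.7
```

```bash
for i in 1; do python3 -m inch '0 0 -0.7 0 0 0 255;0 0 -0.7 0 0 0 255'; python3 -m inch '0 0 -0.7 0 0 0 255;0 0 -0.7 0 0 0 255'; done
```

```text
time: 10.58
position: [520.7, -140.1, 221.6]
orientation: [180.0, -0.0, 6.4]
ft_force: [-2.2, 0.8, 4.4]
width: 21.3
time: 10.82
position: [520.7, -140.1, 221.5]
orientation: [179.9, -0.1, 6.4]
ft_force: [-4.2, 0.5, 10.6]
width: 21.4
```

```bash
python3 -m inch '0 0 1.5 0 0 0 255;0.5 -5 1.5 0 0 0 255;1.5 -15 1.5 0 0 0 255;3 -26 1.5 0 0 0 255;4 -35 1.5 0 0 0 255;5 -42 1.5 0 0 0 255;5.5 -47 1.5 0 0 0 255;5.5 -47 1.5 0 0 0 255'
python3 - <<'E'
from h import *
for n in("side","wrist"): snap(n,n[0]+"7")
crop(load("s7")["pixels"],200,150,110,170,4,"pics/s7c.png")
E
```

```text
time: 11.82
position: [526.1, -187.3, 221.7]
orientation: [-180.0, 0.0, 6.4]
ft_force: [0.2, -0.0, -2.3]
width: 21.9
```

View pics/s7c.png

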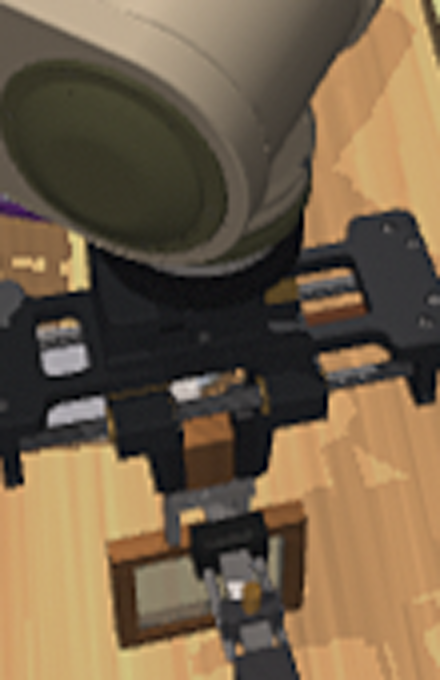

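```bash
python3 -m inch '0.5 -4 0 0 0 0 255;0.7 -6 0 0 0 0 255;0.9 -8 0 0 0 0 255;0.9 -8 0 0 0 0 255'; python3 -m inch '0.2 -2 0 0 0 0 255;0.5 -4 0 0 0 0 255;0.5 -4 0 0 0 0 255'
```

```text
time: 12.42
position: [527.0, -195.2, 221.8]
orientation: [-180.0, 0.0, 6.4]
ft_force: [0.3, -0.0, -1.8]
width: 21.2
time: 12.8
position: [527.4, -198.5, 221.9]
orientation: [-179.9, 0.0, 6.4]
ft_force: [-1.2, 3.6, -0.2]
width: 21.9
```

```bash
python3 -m inch '0.2 -1.5 0 0 0 0 255;0.4 -3 0 0 0 0 255;0.5 -4.5 0 0 0 0 255;0.7 -6 0 0 0 0 255'; python3 -m inch '0.2 -2 0 0 0 0 255;0.4 -4 0 0 0 0 255;0.7 -6 0 0 0 0 255;0.9 -8 0 0 0 0 255'
python3 - <<'E'
from h import *
snap("wrist","w8");snap("side","s8")
crop(load("s8")["pixels"],200,150,110,170,4,"pics/s8c.png")
E
```

```text
time: 13.3
position: [528.2, -204.2, 221.9]
orientation: [-179.9, 0.0, 6.4]
ft_force: [-0.8, 6.2, 0.8]
width: 21.6
time: 13.8
position: [529.2, -212.2, 221.9]
orientation: [-179.9, -0.0, 6.5]
ft_force: [0.3, 7.3, 1.4]
width: 21.7
```

View pics/w8.png

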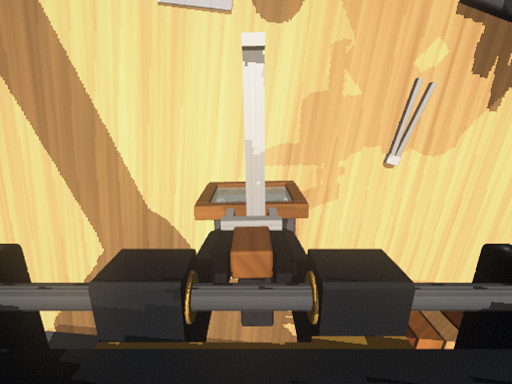

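View pics/s8c.png

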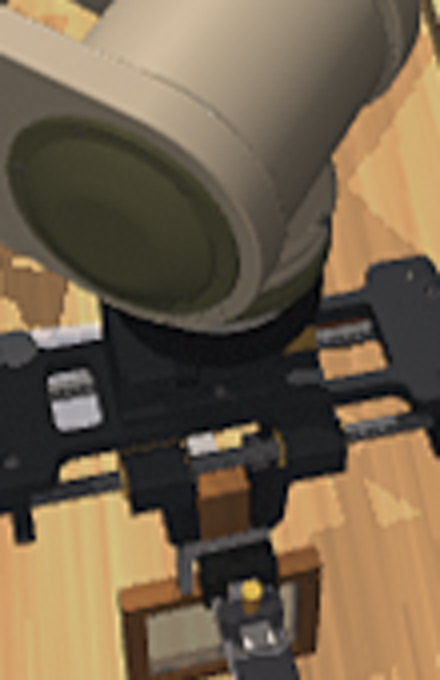

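```bash
python3 -m inch '0.2 -2 0 0 0 0 255;0.4 -4 0 0 0 0 255;0.7 -6 0 0 0 0 255'; python3 -m inch '0.2 -1.5 0 0 0 0 255;0.4 -3 0 0 0 0 255'; python3 -m inch '0.2 -1.5 0 0 0 0 255;0.4 -3 0 0 0 0 255'
```

```text
time: 14.28
position: [530.0, -218.2, 221.9]
orientation: [-179.9, -0.0, 6.5]
ft_force: [1.4, 6.4, 0.7]
width: 21.7
time: 14.52
position: [530.4, -221.2, 221.9]
orientation: [-179.9, -0.0, 6.5]
ft_force: [-0.3, 6.1, 0.4]
width: 21.4
time: 14.78
position: [530.6, -222.8, 221.9]
orientation: [-179.7, -0.0, 6.5]
ft_force: [-0.6, 14.9, 4.3]
width: 21.6
```

```bash
python3 -m inch '0 0 0 0 0 0 255;0 0 0 0 0 0 255'
```

```text
time: 15.02
position: [530.6, -222.7, 221.9]
orientation: [-179.7, -0.0, 6.5]
ft_force: [-1.5, 12.5, 3.3]
width: 21.7
```

```bash
python3 -m inch '0 -0.4 0 0 0 0 255;0 -0.4 0 0 0 0 255'
python3 - <<'E'
from h import *
print(manip.get_state()["ft_force"],manip.get_state()["position"])
d=snap("wrist","w9");s=snap("side","s9");crop(s["pixels"],200,220,120,150,4,"pics/s9c.png");crop(d["pixels"],180,20,160,330,1.8,"pics/w9c.png")
E
```

```text
time: 15.28
position: [530.6, -222.8, 221.9]
orientation: [-179.7, -0.0, 6.5]
ft_force: [-0.3, 14.6, 3.8]
width: 21.8
[-0.26692816 14.59490252  3.77660741] [ 530.56752866 -222.81945138  221.93779432]
```

View pics/s9c.png

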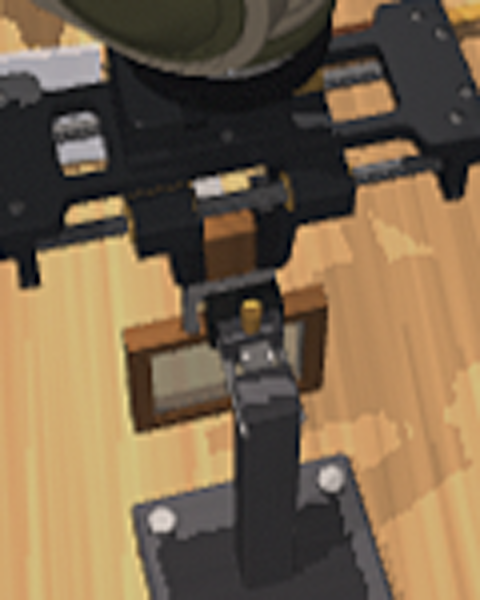

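```bash
python3 -m inch '-0.1 1.2 0 0 0 0 255;-0.1 1.4 -0.2 0 0 0 255;-0.1 1.4 -0.2 0 0 0 255'
```

```text
time: 15.75
position: [530.6, -222.5, 221.9]
orientation: [-179.8, -0.0, 6.5]
ft_force: [-1.0, 9.5, 2.5]
width: 21.5
```

```bash
python3 -m inch '-0.1 0.8 0 0 0 0 255;-0.1 0.8 0 0 0 0 255'
```

```text
time: 16.0
position: [530.6, -222.4, 221.9]
orientation: [-179.9, -0.0, 6.5]
ft_force: [0.1, 5.9, 2.1]
width: 21.8
```

```bash
python3 -m inch '-0.1 1 -0.2 0 0 0 255;-0.1 1 -0.2 0 0 0 255'
```

```text
time: 16.25
position: [530.5, -222.2, 221.6]
orientation: [180.0, -0.0, 6.4]
ft_force: [0.7, 3.1, 0.6]
width: 21.7
```

```bash
python3 -m inch '0 0 0 0 0 0 0;0 0 0 0 0 0 0;0 0 0 0 0 0 0;0 0 15 0 0 0 0;0 0 40 0 0 0 0;0 0 80 0 0 0 0;0 0 110 0 0 0 0;0 0 110 0 0 0 0'
python3 - <<'E'
from h import *
d=snap("wrist","w10");s=snap("side","s10");crop(s["pixels"],200,220,120,150,4,"pics/s10c.png")
E
```

```text
time: 17.25
position: [530.7, -222.4, 334.4]
orientation: [179.8, -0.2, 6.4]
ft_force: [-0.9, 1.1, -0.2]
width: 88.2
```

View pics/s10c.png

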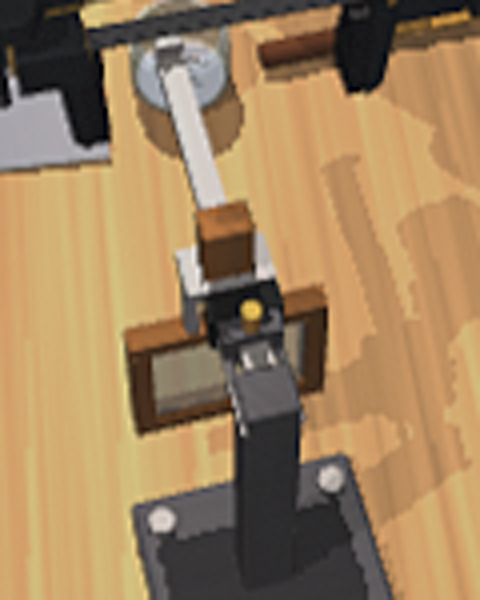

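View pics/w10.png

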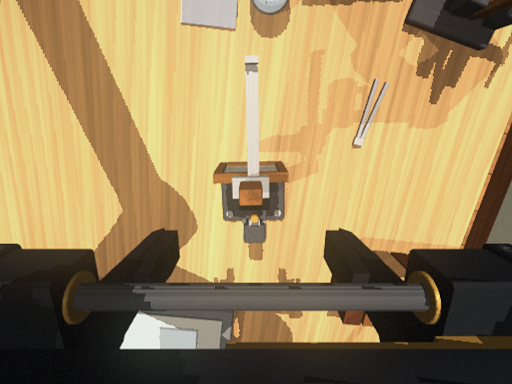

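```bash
python3 -m inch '43 397 0 0 0 0.1 0;43 397 0 0 0 0.1 0;43 397 0 0 0 0.1 0;43 397 0 0 0 0.1 0;43 397 0 0 0 0.1 0;43 397 0 0 0 0.1 0;43 397 -60 0 0 0.1 0;43 397 -60 0 0 0.1 0;43 397 -60 0 0 0.1 0'
python3 - <<'E'
from h import *
d=snap("wrist","w11");crop(d["pixels"],180,100,150,150,4,"pics/w11c.png");print(manip.get_state()["position"])
E
```

```text
time: 18.48
position: [573.7, 173.9, 272.3]
orientation: [180.0, -0.0, 12.1]
ft_force: [0.4, -0.6, 1.1]
width: 88.1
[573.93869432 173.65688188 273.10500428]
```

View pics/w11c.png

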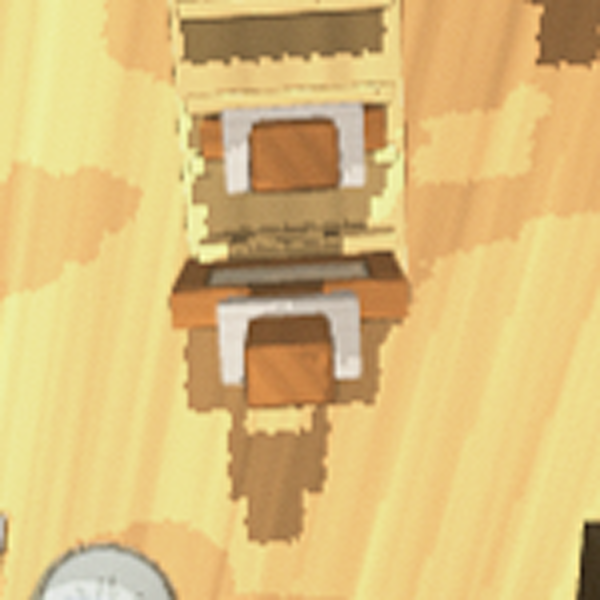

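Run:
```python
from h import *
d=load("w11");f=lambda u,v:(180+u/4,100+v/4)
print(onz(d,*f(288,373),150),onz(d,*f(294,158),134))
a,b=onz(d,*f(171,328),72),onz(d,*f(410,318),72);print(np.hypot(*(a-b)[:2]),np.degrees(np.arctan2(*(b-a)[[1,0]])))
a,b=onz(d,*f(249,188),134),onz(d,*f(340,188),134);print(np.hypot(*(a-b)[:2]))
w1=load("w1");print(tri([(d,*f(288,373)),(w1,253,251.1)])[0],tri([(d,*f(294,158)),(w1,253.9,208.6)])[0])
```

```text
[573.37362408 175.92483588 150.        ] [564.51259532 224.165186   134.        ]
74.27871204731242 14.557857651448481
21.99762713295824
[573.85802073 175.39430072 147.8969801 ] [564.76028592 223.88242758 130.40146226]
```

```bash
python3 -m inch '0 2 -40 0 0 0.01 0;0 2 -80 0 0 0.01 0;0 2 -110 0 0 0.01 0;0 2 -127 0 0 0.01 0;0 2 -127 0 0 0.01 255;0 2 -127 0 0 0.01 255;0 2 -127 0 0 0.01 255;0 2 -127 0 0 0.01 255;0 2 -127 0 0 0.01 255;0 2 -127 0 0 0.01 255' 50
python3 -m inch '0 0 0 0 0 0 255;0 0 0 0 0 0 255;0 0 0 0 0 0 255' 50
```

```text
time: 19.77
position: [573.3, 176.8, 144.5]
orientation: [180.0, -0.0, 12.7]
ft_force: [1.4, -0.6, -0.5]
width: 30.1
time: 20.15
position: [573.3, 176.8, 144.4]
orientation: [-180.0, 0.0, 12.7]
ft_force: [0.8, -0.9, -0.5]
width: 21.4
```

```bash
python3 -m inch '0 0 10 0 0 0 255;0 0 40 0 0 0 255;0 0 80 0 0 0 255;-15 -50 95 0 0 -0.05 255;-30 -110 95 0 0 -0.108 255;-45 -170 95 0 0 -0.108 255;-60 -220 95 0 0 -0.108 255;-61 -241 95 0 0 -0.108 255;-61 -241 95 0 0 -0.108 255;-61 -241 95 0 0 -0.108 255' 50
python3 - <<'E'
from h import *
for n in("side","wrist"): snap(n,n[0]+"12")
crop(load("s12")["pixels"],200,150,110,170,3.5,"pics/s12c.png")
E
```

```text
time: 21.4
position: [512.4, -63.6, 239.7]
orientation: [-180.0, -0.0, 6.6]
ft_force: [0.4, -0.4, -1.4]
width: 21.6
```

View pics/s12c.png

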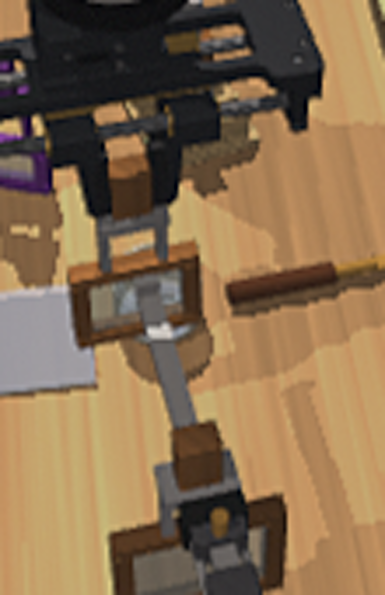

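View pics/w12.png

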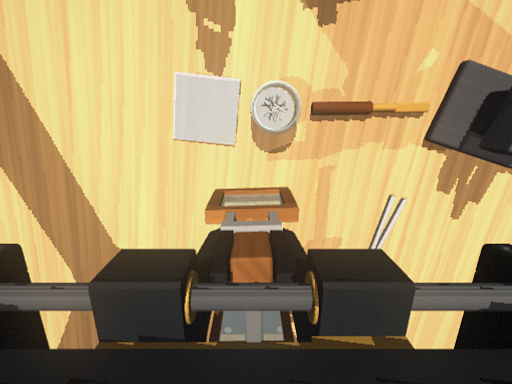

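```bash
python3 -m inch '1 -8 0 0 0 0 255;2 -18 0 0 0 0 255;3.5 -30 0 0 0 0 255;5 -43 0 0 0 0 255;6.5 -56 0 0 0 0 255;8 -68 0 0 0 0 255;8.5 -76 0 0 0 0 255;8.5 -76 -8 0 0 0 255;8.5 -76 -15 0 0 0 255;8.5 -76 -15 0 0 0 255'
python3 -m inch '0 0 -1 0 0 0 255;0 0 -1.5 0 0 0 255;0 0 -1.5 0 0 0 255'
python3 -m inch '0 0 -0.7 0 0 0 255;0 0 -0.7 0 0 0 255'
```

```text
time: 22.75
position: [520.6, -139.7, 223.7]
orientation: [-179.9, 0.1, 6.6]
ft_force: [-0.7, -0.1, -0.3]
width: 21.8
time: 23.12
position: [520.9, -140.2, 223.0]
orientation: [180.0, -0.0, 6.5]
ft_force: [0.6, -0.1, -0.6]
width: 21.4
time: 23.38
position: [520.8, -140.2, 222.3]
orientation: [180.0, -0.0, 6.5]
ft_force: [0.2, 0.5, -1.9]
width: 21.9
```

```bash
python3 -m inch '0.5 -5 0 0 0 0 255;1.5 -15 0 0 0 0 255;3 -27 0 0 0 0 255;4.5 -38 0 0 0 0 255;5.5 -47 0 0 0 0 255;6 -53 0 0 0 0 255;6 -53 0 0 0 0 255'
python3 -m inch '0.1 -1 0 0 0 0 255;0.2 -2 0 0 0 0 255;0.3 -3 0 0 0 0 255;0.3 -3 0 0 0 0 255'
python3 -m inch '0.1 -1 0 0 0 0 255;0.1 -1 0 0 0 0 255'
python3 -m inch '0.1 -1 0 0 0 0 255;0.1 -1 0 0 0 0 255'
```

```text
time: 24.25
position: [526.8, -193.6, 222.2]
orientation: [-180.0, 0.0, 6.5]
ft_force: [-0.4, -0.3, -1.4]
width: 22.0
time: 24.75
position: [527.2, -196.2, 222.3]
orientation: [-180.0, 0.0, 6.5]
ft_force: [0.1, 0.5, -1.1]
width: 21.4
time: 25.0
position: [527.2, -197.1, 222.2]
orientation: [-180.0, 0.0, 6.5]
ft_force: [-0.9, 1.6, -0.4]
width: 21.6
time: 25.25
position: [527.2, -197.4, 222.2]
orientation: [-179.9, 0.0, 6.5]
ft_force: [-1.7, 5.9, -0.7]
width: 21.3
```

```bash
python3 -m inch '0 0.4 -0.5 0 0 0 255;0 0.4 -0.5 0 0 0 255'
python3 -m inch '0 0.1 -0.4 0 0 0 255;0 0.1 -0.4 0 0 0 255'
```

```text
time: 25.5
position: [527.2, -197.4, 221.8]
orientation: [-179.9, 0.0, 6.5]
ft_force: [-0.9, 5.5, 1.6]
width: 21.7
time: 25.75
position: [527.3, -197.3, 221.5]
orientation: [-180.0, 0.0, 6.5]
ft_force: [-1.6, 5.4, 0.7]
width: 21.5
```

```bash
python3 -m inch '0 0.5 -0.2 0 0 0 255;0 0.5 -0.2 0 0 0 255'
python3 -m inch '0 0 0 0 0 0 0;0 0 0 0 0 0 0;0 0 0 0 0 0 0;0 0 15 0 0 0 0;0 0 40 0 0 0 0;0 0 80 0 0 0 0;0 0 110 0 0 0 0;0 0 110 0 0 0 0'
python3 - <<'E'
from h import *
d=snap("wrist","w13");s=snap("side","s13");crop(s["pixels"],200,200,120,150,4,"pics/s13c.png");crop(d["pixels"],200,100,100,150,4,"pics/w13c.png")
E
```

```text
time: 26.0
position: [527.3, -197.2, 221.3]
orientation: [180.0, -0.0, 6.5]
ft_force: [-1.6, 3.3, 2.9]
width: 21.7
time: 27.0
position: [527.7, -197.4, 334.0]
orientation: [179.8, -0.3, 6.5]
ft_force: [0.0, -0.9, -0.2]
width: 87.7
```

View pics/s13c.png

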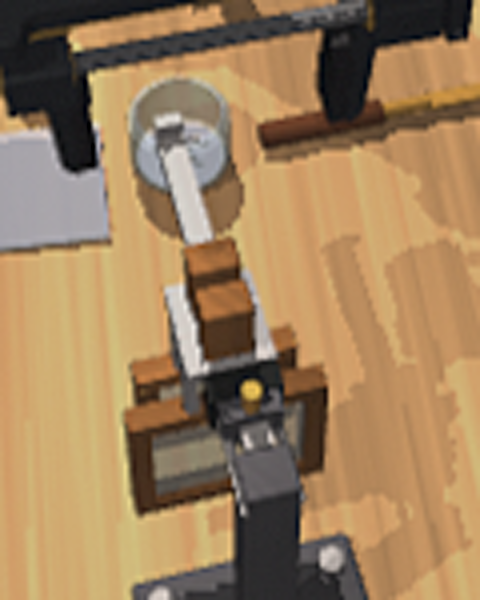

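View pics/w13c.png

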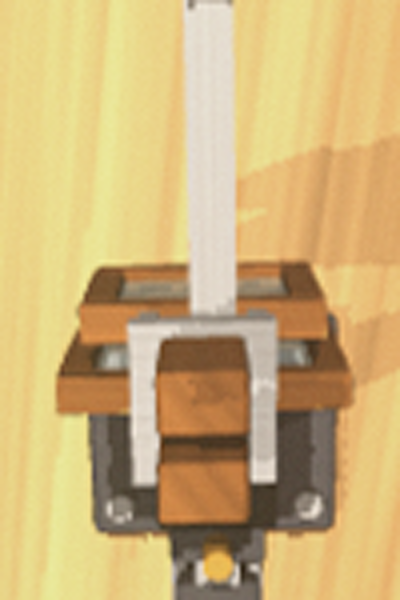

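Run:
```python
from h import *
d=load("w13");f=lambda u,v:(200+u/4,100+v/4)
a=onz(d,*f(202,403),227);b=onz(d,*f(204,491),227);print(a,b,np.linalg.norm(a-b))
```

```text
[ 527.04795453 -198.4490605   227.        ] [ 529.93205493 -219.74837793  227.        ] 21.49369577433495
```

```bash
python3 -m inch '37 421 0 0 0 0.11 0;37 421 0 0 0 0.11 0;37 421 0 0 0 0.11 0;37 421 0 0 0 0.11 0;37 421 0 0 0 0.11 0;37 421 0 0 0 0.11 0;37 421 -60 0 0 0.11 0;37 421 -80 0 0 0.11 0;37 421 -80 0 0 0.11 0;37 421 -80 0 0 0.11 0'
python3 - <<'E'
from h import *
d=snap("wrist","w14");crop(d["pixels"],180,100,150,150,4,"pics/w14c.png");print(manip.get_state()["position"])
E
```

```text
time: 28.35
position: [564.7, 223.2, 252.2]
orientation: [180.0, -0.1, 12.8]
ft_force: [-0.0, -0.2, 0.7]
width: 88.1
[564.85857169 223.09919572 252.59908065]
```

View pics/w14c.png

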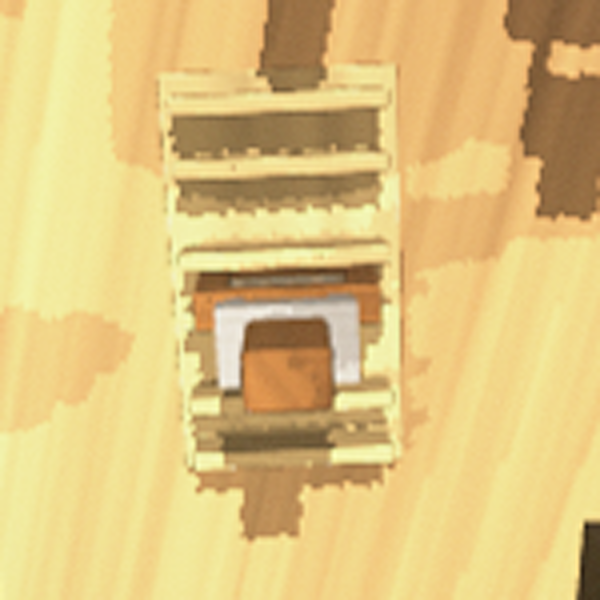

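Run:
```python
from h import *
d=load("w14");f=lambda u,v:(180+u/4,100+v/4)
print(onz(d,*f(288,378),134))
a,b=onz(d,*f(193,330),56),onz(d,*f(384,322),56);print(np.hypot(*(a-b)[:2]),np.degrees(np.arctan2(*(b-a)[[1,0]])))
```

```text
[564.48010991 225.28663599 134.        ]
58.646919512327834 15.239869110162717
```

```bash
python3 -m inch '0 1.5 -40 0 0 0 0;0 1.5 -80 0 0 0 0;0 1.5 -110 0 0 0 0;0 1.5 -123 0 0 0 0;0 1.5 -123 0 0 0 255;0 1.5 -123 0 0 0 255;0 1.5 -123 0 0 0 255;0 1.5 -123 0 0 0 255;0 1.5 -123 0 0 0 255;0 1.5 -123 0 0 0 255' 50
python3 -m inch '0 0 0 0 0 0 255;0 0 0 0 0 0 255;0 0 0 0 0 0 255' 50
```

```text
time: 29.65
position: [564.4, 225.3, 128.2]
orientation: [180.0, -0.0, 12.8]
ft_force: [-0.5, -0.5, 0.3]
width: 30.2
time: 30.02
position: [564.4, 225.2, 128.1]
orientation: [180.0, 0.0, 12.8]
ft_force: [-0.1, -0.3, -0.2]
width: 21.4
```

```bash
python3 -m inch '0 0 10 0 0 0 255;0 0 50 0 0 0 255;0 0 95 0 0 0 255;-10 -50 111 0 0 -0.05 255;-20 -110 111 0 0 -0.11 255;-30 -170 111 0 0 -0.11 255;-45 -230 111 0 0 -0.11 255;-52 -275 111 0 0 -0.11 255;-52 -289 111 0 0 -0.11 255;-52 -289 111 0 0 -0.11 255' 50
python3 -m inch '0 0 0 0 0 0 255'
python3 - <<'E'
from h import *
for n in("side","wrist"): snap(n,n[0]+"15")
crop(load("s15")["pixels"],200,150,110,170,3.5,"pics/s15c.png")
E
```

```text
time: 31.28
position: [512.5, -63.9, 239.4]
orientation: [-180.0, -0.0, 6.5]
ft_force: [-0.3, 0.3, -1.3]
width: 21.6
time: 31.4
position: [512.5, -62.5, 239.2]
orientation: [-180.0, -0.0, 6.6]
ft_force: [0.4, 0.2, -0.5]
width: 21.5
```

View pics/s15c.png

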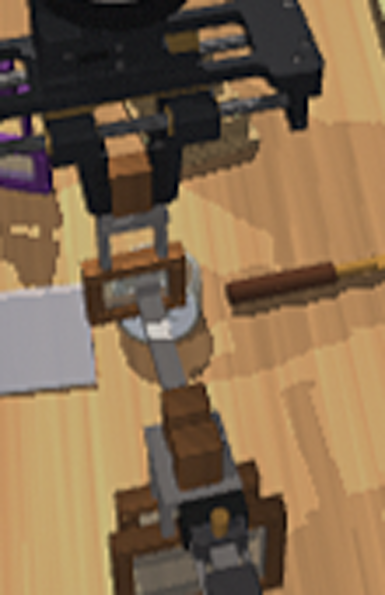

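View pics/w15.png

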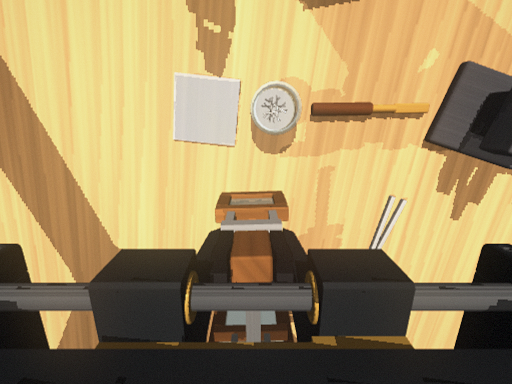

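```bash
python3 -m inch '1 -8 0 0 0 0 255;2 -18 0 0 0 0 255;3.5 -30 0 0 0 0 255;5 -43 0 0 0 0 255;6.5 -56 0 0 0 0 255;8 -68 0 0 0 0 255;8.7 -77 0 0 0 0 255;8.7 -77 -8 0 0 0 255;8.7 -77 -15 0 0 0 255;8.7 -77 -15 0 0 0 255'
python3 -m inch '0 0 -1 0 0 0 255;0 0 -1.5 0 0 0 255;0 0 -1.5 0 0 0 255'
python3 -m inch '0 0 -0.5 0 0 0 255;0 0 -0.5 0 0 0 255'
```

```text
time: 32.75
position: [520.7, -140.2, 223.4]
orientation: [-179.9, 0.1, 6.6]
ft_force: [-0.2, 0.8, -0.9]
width: 21.5
time: 33.12
position: [521.1, -140.7, 222.7]
orientation: [180.0, -0.0, 6.5]
ft_force: [0.0, -0.3, -1.8]
width: 21.7
time: 33.38
position: [521.0, -140.7, 222.1]
orientation: [-180.0, 0.0, 6.5]
ft_force: [-0.1, -0.6, -1.2]
width: 21.6
```

Slide to near the medium frame, then in small steps.

```bash
python3 -m inch '0.5 -5 0 0 0 0 255;1.5 -13 0 0 0 0 255;2.5 -22 0 0 0 0 255;3.2 -28 0 0 0 0 255;3.5 -30 0 0 0 0 255;3.5 -30 0 0 0 0 255'
python3 -m inch '0.1 -1 0 0 0 0 255;0.2 -2 0 0 0 0 255;0.2 -2 0 0 0 0 255'
python3 -m inch '0.1 -1 0 0 0 0 255;0.1 -1.5 0 0 0 0 255;0.1 -1.5 0 0 0 0 255'
```

```text
time: 34.12
position: [524.5, -170.8, 222.1]
orientation: [-180.0, 0.0, 6.5]
ft_force: [-0.1, -0.1, -0.3]
width: 21.9
time: 34.5
position: [524.7, -172.7, 222.2]
orientation: [180.0, -0.0, 6.5]
ft_force: [-0.5, -0.4, -1.0]
width: 21.5
time: 34.88
position: [524.8, -174.3, 222.1]
orientation: [180.0, 0.0, 6.5]
ft_force: [0.6, -0.3, -1.0]
width: 21.1
```

```bash
python3 -m inch '0.1 -1 0 0 0 0 255;0.1 -1 0 0 0 0 255'
python3 -m inch '0.1 -0.8 0 0 0 0 255;0.1 -0.8 0 0 0 0 255'
```

```text
time: 35.12
position: [525.0, -175.3, 222.1]
orientation: [180.0, -0.0, 6.5]
ft_force: [-0.0, 0.7, -1.6]
width: 21.6
time: 35.38
position: [525.1, -176.0, 222.1]
orientation: [-180.0, -0.0, 6.5]
ft_force: [1.4, 0.1, -1.9]
width: 21.5
```

```bash
python3 -m inch '0.1 -0.8 0 0 0 0 255;0.1 -0.8 0 0 0 0 255'
python3 -m inch '0.1 -0.8 0 0 0 0 255;0.1 -0.8 0 0 0 0 255'
```

```text
time: 35.62
position: [525.1, -176.3, 222.2]
orientation: [-179.9, 0.0, 6.5]
ft_force: [-0.2, 5.0, -0.2]
width: 21.6
time: 35.88
position: [525.0, -176.5, 222.2]
orientation: [-179.9, 0.0, 6.6]
ft_force: [-1.3, 8.4, 1.3]
width: 21.5
```

```bash
python3 -m inch '0 1 -0.6 0 0 0 255;0 1 -0.6 0 0 0 255'
python3 -m inch '0 0.5 -0.3 0 0 0 255;0 0.5 -0.3 0 0 0 255'
```

```text
time: 36.12
position: [525.2, -176.3, 221.6]
orientation: [-180.0, 0.0, 6.5]
ft_force: [-0.7, 4.8, 1.1]
width: 21.5
time: 36.38
position: [525.3, -176.2, 221.2]
orientation: [180.0, 0.0, 6.5]
ft_force: [-1.5, 3.2, -0.1]
width: 21.5
```

```bash
python3 -m inch '0 0.2 -0.3 0 0 0 255;0 0.2 -0.3 0 0 0 255'
python3 -m inch '0 0 0 0 0 0 0;0 0 0 0 0 0 0;0 0 0 0 0 0 0;0 0 0 0 0 0 0;0 0 15 0 0 0 0;0 0 40 0 0 0 0;0 0 80 0 0 0 0;0 0 110 0 0 0 0;0 0 110 0 0 0 0;0 0 110 0 0 0 0'
python3 - <<'E'
from h import *
d=snap("wrist","w16");s=snap("side","s16");crop(s["pixels"],200,200,120,150,4,"pics/s16c.png");crop(d["pixels"],200,100,100,150,4,"pics/w16c.png")
E
```

```text
time: 36.62
position: [525.3, -176.2, 221.1]
orientation: [180.0, -0.0, 6.5]
ft_force: [-0.7, 2.6, 1.2]
width: 21.8
time: 37.88
position: [525.0, -175.8, 329.7]
orientation: [-179.9, 0.1, 6.5]
ft_force: [0.4, 0.0, -0.5]
width: 88.1
```

View pics/s16c.png

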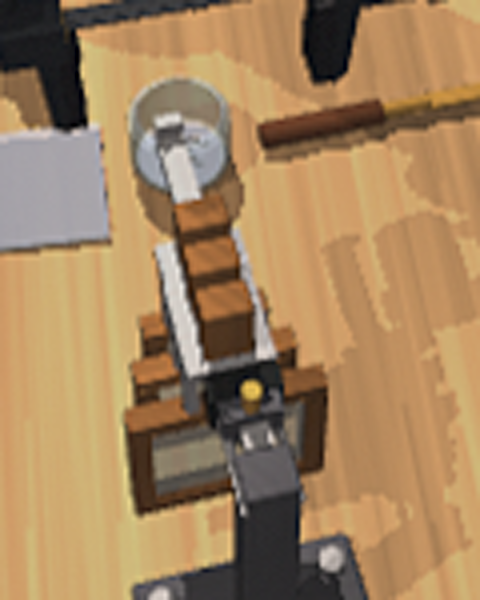

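View pics/w16c.png

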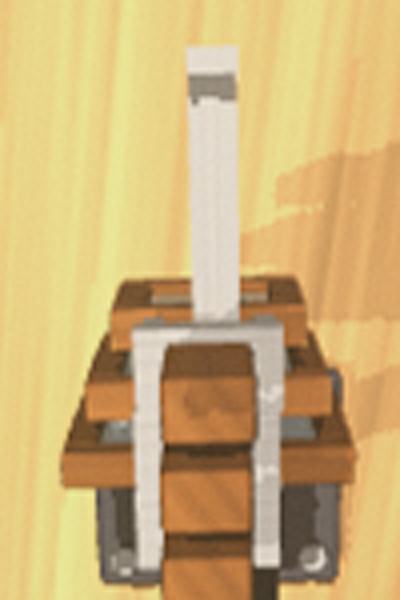

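Run:
```python
from h import *
d=load("w16");f=lambda u,v:(200+u/4,100+v/4)
a=onz(d,*f(207,411),227);b=onz(d,*f(206,500),227);print(a,b,np.linalg.norm(a-b))
crop(d["pixels"],220,180,60,80,7,"pics/w17c.png")
s0=load("s1")["pixels"];s1=load("s16")["pixels"]
g=lambda p:p[215:310,185:350]
cv2.imwrite("pics/cmp.png",cv2.resize(np.hstack([g(s0),g(s1)]),None,fx=2.3,fy=2.3))
```

```text
[ 524.79211031 -176.68033585  227.        ] [ 527.00421222 -197.94882926  227.        ] 21.383222554322675
```

View pics/cmp.png

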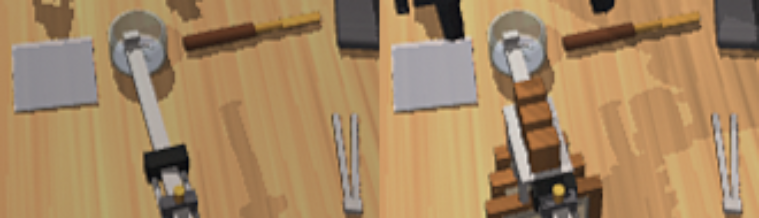

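View pics/w17c.png

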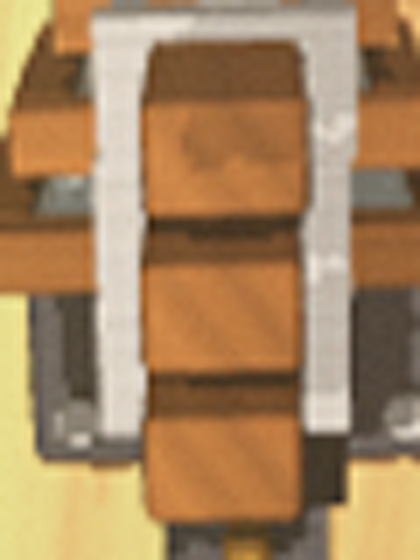

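All three frames hang touching, centred on the arm. The bystanders have not moved, so I'm handing in.

```bash
python3 -c "
from bench import manip
print(manip.get_state()['time']);print(manip.close_job())"
```

```text
37.975
the job is handed in; nothing more can be done
None
```

All three frames now hang on the hook: large at the back, then medium, then small in front. I handed the job in at 38 s with the gripper open and clear; no verdict was reported.

- **Large frame:** I slid the follower back at about 6–7 N of drag until it met the hard stop. I pressed it home at 12.5–15 N by the wrist reading, and the tool did not move further when I pushed harder.
- **Medium and small frames:** I slid each gently back until it met the one behind, with readings peaking at 5.9 N and 8.4 N. I eased the force off before letting go of each one.
- **Highest force on a frame:** This was about 10.6 N downward, when I first set the large frame on the arm, plus its own weight.
- **Last camera checks:** The grips of neighbouring frames are 21.5 mm and 21.4 mm apart (22 mm nominal). All three look upright and centred on the arm. The cover glass, burnisher, pincer and pin jar show no visible shift from the first side picture.

One measurement disagreed: my first side-camera pick of the small frame's grip was 3–4 mm off. I dropped it and used a new wrist view, which gave a frame width of 58.6 mm against the stated 58. I judged the follower being fully back by force and in the side picture, since the joint value could not be read.

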